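Count three whole tablets through the counting gate and shut the trough

TASK

Count the three whole round tablets off the deck of the steel counting tray: with the fingertips, push them one at a time through the gate so that each drops into the trough, and leave the two broken halves on the deck. Then push the trough's lid over and press it fully shut. Only push: do not pick up or lift any tablet or half, and leave the pill bottle and the two vials beside the tray where they stand.

Things in the scene. Friction and masses are not known exactly. Their poses are not given: they have to be found in the camera images.
- counting_tray: steel tablet counting tray, fixed to the worktop, 198 mm (its x) by 239 mm (its y), 62 mm high. Origin: at worktop level, in the middle of its x length; its y runs from the deck to the trough, z up. Rim and partition are 3 mm thick, tops at z = 62 mm; a small pouring spout opens the rear rim at x 51..95 mm
- deck (a point): on the top of the flat deck where the tablets lie, at tray x = 0, y = -33 mm, z = 52 mm. The deck covers tray x -96..96 mm, y -122..56 mm inside its 10 mm high rim
- gate (a point): centre of the gate, at deck height (z = 52 mm), at tray y = 57.5 mm; axes as the tray's, its y is the way through. A 33 mm wide gap in the 10 mm high partition between deck and trough (tray y 56..59 mm); two guide fences of that height flare back from it at 45 degrees to tray x = +-38 mm, y = 38 mm. The deck ends in a drop at tray y = 59 mm: a tablet whose centre has passed it falls in
- trough (a point): middle of the trough's floor, at tray x = 0, y = 85 mm, z = 7 mm. The trough takes tray x -96..96 mm, y 59..111 mm; it is open from above while its lid is open
- trough_lid (a joint): hinge angle of the trough's lid, rad: 0 = shut, flat on the trough with its lip across the gate; 1.57 = upright; it starts leaning outwards, away from the deck, at 2.0 to 2.5 (stop at 2.7). Stiff hinge: the lid stays at any angle and needs about 0.5 N at its edge to turn. To shut it, push it from behind (outside the tray) over the trough and down
- lid_edge (a point): middle of the free edge of the lid, at the tip of its 36 mm wide finger tab, 68 mm from the hinge line. The lid is a 2 mm thick steel plate, 190 mm along the tray's x and 58 mm wide, plus the tab
- lid_hinge (a point): middle of the lid's hinge line, which runs along the tray's x on the outer wall of the trough, at tray y = 114.5 mm, z = 63.5 mm. The shut lid's top lies 2 mm above it and reaches from there to tray y = 57 mm, its tab to y = 46 mm
- tablet_1: whole white tablet, a disc 22 mm across and 7 mm thick with a score line, lying loose and flat on the deck; origin: centre of its underside, z up. The three whole tablets are alike
- tablet_2: whole white tablet, a disc 22 mm across and 7 mm thick with a score line, lying loose and flat on the deck; origin: centre of its underside, z up. The three whole tablets are alike
- tablet_3: whole white tablet, a disc 22 mm across and 7 mm thick with a score line, lying loose and flat on the deck; origin: centre of its underside, z up. The three whole tablets are alike
- half_1: broken half of such a tablet (half disc, 22 mm by 11 mm, 7 mm thick), lying loose on the deck beside the guide fences; origin: in its underside, 5 mm from the broken edge. To stay on the deck
- half_2: broken half of such a tablet (half disc, 22 mm by 11 mm, 7 mm thick), lying loose on the deck beside the guide fences; origin: in its underside, 5 mm from the broken edge. To stay on the deck
- pill_bottle: dark red pill bottle with a green cap, 45 mm across and 72 mm high, standing loose on the robot's side of the tray; origin: centre of its underside
- vial_1: small glass vial, 24 mm across and 48 mm high, standing loose on the robot's side of the tray; origin: centre of its underside
- vial_3: the other vial of that size, standing loose at the far side of the tray; origin: centre of its underside

How it is judged:
On the way, in this order (a step that is already met when the one before it is completed fails the run):
1. a first whole tablet lies in the trough (((y of tablet_1 in the frame of counting_tray between 0.059 and 0.113 m and x of tablet_1 in the frame of counting_tray between -0.097 and 0.097 m and z of tablet_1 in the frame of counting_tray between 0.004 and 0.047 m) or (y of tablet_2 in the frame of counting_tray between 0.059 and 0.113 m and x of tablet_2 in the frame of counting_tray between -0.097 and 0.097 m and z of tablet_2 in the frame of counting_tray between 0.004 and 0.047 m) or (y of tablet_3 in the frame of counting_tray between 0.059 and 0.113 m and x of tablet_3 in the frame of counting_tray between -0.097 and 0.097 m and z of tablet_3 in the frame of counting_tray between 0.004 and 0.047 m))), for 0.2 s.
2. after it, on its own, a second one ((((y of tablet_1 in the frame of counting_tray between 0.059 and 0.113 m and x of tablet_1 in the frame of counting_tray between -0.097 and 0.097 m and z of tablet_1 in the frame of counting_tray between 0.004 and 0.047 m) and (y of tablet_2 in the frame of counting_tray between 0.059 and 0.113 m and x of tablet_2 in the frame of counting_tray between -0.097 and 0.097 m and z of tablet_2 in the frame of counting_tray between 0.004 and 0.047 m)) or ((y of tablet_1 in the frame of counting_tray between 0.059 and 0.113 m and x of tablet_1 in the frame of counting_tray between -0.097 and 0.097 m and z of tablet_1 in the frame of counting_tray between 0.004 and 0.047 m) and (y of tablet_3 in the frame of counting_tray between 0.059 and 0.113 m and x of tablet_3 in the frame of counting_tray between -0.097 and 0.097 m and z of tablet_3 in the frame of counting_tray between 0.004 and 0.047 m)) or ((y of tablet_2 in the frame of counting_tray between 0.059 and 0.113 m and x of tablet_2 in the frame of counting_tray between -0.097 and 0.097 m and z of tablet_2 in the frame of counting_tray between 0.004 and 0.047 m) and (y of tablet_3 in the frame of counting_tray between 0.059 and 0.113 m and x of tablet_3 in the frame of counting_tray between -0.097 and 0.097 m and z of tablet_3 in the frame of counting_tray between 0.004 and 0.047 m)))), for 0.2 s.
3. after it, on its own, the third (y of tablet_1 in the frame of counting_tray between 0.059 and 0.113 m and x of tablet_1 in the frame of counting_tray between -0.097 and 0.097 m and z of tablet_1 in the frame of counting_tray between 0.004 and 0.047 m and y of tablet_2 in the frame of counting_tray between 0.059 and 0.113 m and x of tablet_2 in the frame of counting_tray between -0.097 and 0.097 m and z of tablet_2 in the frame of counting_tray between 0.004 and 0.047 m and y of tablet_3 in the frame of counting_tray between 0.059 and 0.113 m and x of tablet_3 in the frame of counting_tray between -0.097 and 0.097 m and z of tablet_3 in the frame of counting_tray between 0.004 and 0.047 m), for 0.2 s.
4. then the lid is shut (value of joint trough_lid below 0.06 rad), for 0.2 s.
At the end, for the whole second after the job is handed in: all three whole tablets lie in the trough (below the deck's level), both halves lie on the deck, the lid is shut (within 0.06 rad, about 4 mm at its edge) and everything is at rest (all of step 3 and y of half_1 in the frame of counting_tray between -0.123 and 0.057 m and x of half_1 in the frame of counting_tray between -0.097 and 0.097 m and z of half_1 in the frame of counting_tray between 0.049 and 0.063 m and y of half_2 in the frame of counting_tray between -0.123 and 0.057 m and x of half_2 in the frame of counting_tray between -0.097 and 0.097 m and z of half_2 in the frame of counting_tray between 0.049 and 0.063 m and value of joint trough_lid below 0.06 rad and linear speed of each of tablet_1, tablet_2, tablet_3, half_1, half_2 below 0.02 m/s); the robot touches nothing.
It fails at once if a tablet or a half was lifted (more than 11 mm above the deck) (height (world z) of any of tablet_1, tablet_2, tablet_3, half_1, half_2 above 0.063 m).
It fails at once if the pill bottle or a vial was pushed more than 20 mm away or tipped over (distance of any of pill_bottle, vial_1, vial_3 from where it was at the start of the episode above 0.02 m or angle between any of pill_bottle, vial_1, vial_3's own z axis and vertical above 0.4 rad).
It also fails if it takes over 61 s, if anything falls off the work surface, if the arm or the gripper's body presses on something with over 40 N, if the wrist force passes 120 N, or if a joint passes its speed limit or range.

ROBOT

A 6-joint arm with a two-finger parallel gripper is mounted at the origin on a cart in front of the work surface, level with it; the furniture and walls round the work are solid. World frame = base frame: x ahead of the robot, y to its left, z up, the work surface at z = 0. Lengths are in m, angles in rad, forces in N, time in s.
With the tool pointing down it reaches from about 0.25 to 0.725 m from the base axis. Payload 4 kg.
Tool frame: the origin (TCP) lies midway between the tips of the shut fingers; the grasp point (between the pads) lies 19 mm behind it; z points along the fingers, x is the direction in which the jaws open and shut, and the axes are right-handed (so a half turn about z gives the same grasp; the last joint's range is limited). The gripper opens to 85 mm and grips with 20 to 120 N. Pads are 22 mm wide; open, the fingers measure 114 mm over their backs; the gripper's body (76 mm by 85 mm) begins 54 mm behind the grasp point. The pads swing forward as they close: fully open they stand 13 mm farther back than shut.
Start: joints at [1.238, 0.241, 0.005, 1.335, 0, 1.571], TCP at [0.163, 0.473, 0.231] pointing down, gripper open.
Joint ranges: [-2.72, 2.72], [-1.05, 1.87], [-1.09, 1.28], [-1.99, 2.15], [-1.42, 1.44], [-3.14, 3.14]. Speed limits (rad/s): [2.79, 2.79, 3.14, 3.14, 3.14, 3.14].

INTERFACE

Orientations are given as a unit quaternion [x, y, z, w].
In Python, from workcell import bot, vision, ticket gives the robot as it stands.
- The arm moves only by the tool play_rows, never from a script. Its argument "deltas" is one flat list of numbers, 5 for each row, row after row: the opening, from 0 (shut) to 1 (fully open), then the shift along the tool's x, y, z in units of 60 mm (1.0 is 60 mm), then the turn about the tool's z in degrees. A call has 1 to 12 rows; each row shifts and turns the pose as measured when the row begins, along the tool's axes as they then stand; what a row does not reach is not made up. A row lasts 1/8 s, in which the tool goes at most 62.5 mm and 10.7 degrees, less where a joint would pass 70% of its speed; a pose out of reach is approached as far as the arm can. A call is refused whole if a number of a shift passes 1 or a number of a turn 10.7, either way. A call with a gripper value outside its range is refused whole. The fingers move at their own pace and stop on an object; the grip force is fixed at half the most. Time passes only in rows, so rows that do not move let the fingers close. It gives the time, the measured TCP pose, the force and the opening at its end, in the units of the state.
- bot.get_obs(): the state, without advancing time (a new reading comes with each control period).
- vision.camera(name): name is "side" or "top" or "wrist"; returns a dict with "color" (400x640x3 uint8, blue, green, red), "intrinsics" (3x3 intrinsics, pixels), "k1" (the pictures are not rectified: a ray, as slopes to the right and down, at radius r is drawn at 1 + k1 r^2 times it, then the intrinsics apply), "rvec" (rotation vector, rad) and "tvec" (3), from world to camera coordinates, as OpenCV has them. Camera axes: x right, y down, z forward; pixel columns grow to the right and rows downward; lengths in m; the calibration is good to about 2 mm. A picture is of the moment at which its call begins. There is no depth.
- ticket.job_done(): hands the job in, once; it reports no verdict.
The state is a dict: "clock": time; "joint_pos": joint angles; "joint_vel": joint speeds; "tau": joint torques, N m; "eef_pos": TCP position; "tool_rot": TCP orientation; "ft_force": force on the tool from outside, world axes, zero at the start; "ft_torque": the same for the moment, N m; "grip_width": finger opening in m.
Only numpy, scipy, OpenCV 4.12 (cv2) and the standard library are available. Lean on these libraries where they do the work, as an engineer would, in place of code of your own. Each camera call takes 0.05 s, during which the arm holds its last target. There are 200 camera calls.

## Working session

There is one attempt and no reset: what is moved stays moved. The work goes in short steps, Python scripts to look and compute and a tool call to move; the robot and the scene stay as the last step left them, time stands still between calls to the robot, and variables do not carry over. Pictures are saved under pics/ and viewed, about 8 in all and at most 12, crops included, and the job is handed in when it is done.

Besides the shell and the picture viewer there is one more tool, called after "Emit:" as name(argument=value, ...) on one line, values as JSON. play_rows: Moves the arm, as the interface text tells. Its arguments: {"type":"object","properties":{"deltas":{"type":"array"}},"required":["deltas"]}

```bash
ls; mkdir -p pics; cat > h.py <<'E'
import numpy as np, cv2
from workcell import bot, vision, ticket
def cam(n):
    c=vision.camera(n); c['R']=cv2.Rodrigues(np.array(c['rvec'],float))[0]; c['t']=np.array(c['tvec'],float).ravel(); c['K']=np.array(c['intrinsics'],float); return c
def ray(c,u,v):
    K=c['K']; d=np.array([(u-K[0,2])/K[0,0],(v-K[1,2])/K[1,1]]); s=d.copy()
    for _ in range(20): s=d/(1+c['k1']*(s@s))
    return -c['R'].T@c['t'], c['R'].T@np.array([s[0],s[1],1])
def onz(c,u,v,z):
    o,d=ray(c,u,v); return o+d*(z-o[2])/d[2]
def proj(c,p):
    q=c['R']@np.array(p,float)+c['t']; s=q[:2]/q[2]; s=s*(1+c['k1']*(s@s)); return c['K'][:2,:2]@s+c['K'][:2,2]
E
python3 - <<'E'
from h import *
for n in('top','side'):
    c=cam(n); cv2.imwrite(f'pics/{n}0.png',c['color']); print(n,-c['R'].T@c['t'],c['K'][0,0],c['k1'])
o=bot.get_obs(); print({k:np.round(v,3) for k,v in o.items()})
E
```

```text
pics
top [ 0.48486529 -0.00319502  0.93857978] 424.3712993304594 0.03520170377160603
side [ 0.31730074 -0.7774422   0.5835583 ] 489.75634904776643 -0.04102665079204896
{'clock': np.float64(0.1), 'joint_pos': array([1.238, 0.241, 0.004, 1.335, 0.   , 1.571]), 'joint_vel': array([-0.   , -0.002,  0.004,  0.001, -0.   ,  0.   ]), 'tau': array([ 1.0000e-03, -3.7314e+01,  2.5301e+01,  1.1000e-02,  0.0000e+00,
       -0.0000e+00]), 'eef_pos': array([0.163, 0.472, 0.23 ]), 'tool_rot': array([ 0.814,  0.58 , -0.001,  0.001]), 'ft_force': array([-0.173, -0.115,  1.02 ]), 'ft_torque': array([0.021, 0.064, 0.012]), 'grip_width': np.float64(0.085)}
```

View pics/top0.png

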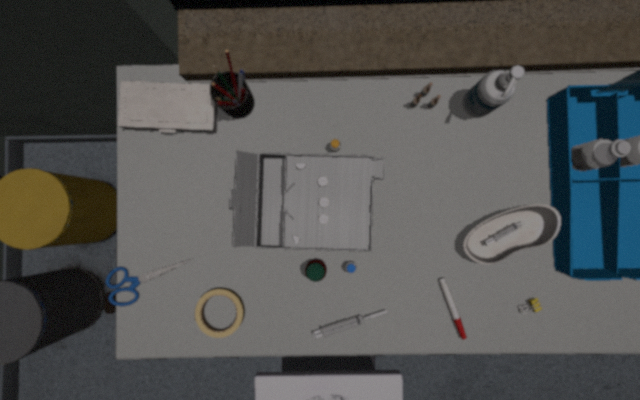

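View pics/side0.png

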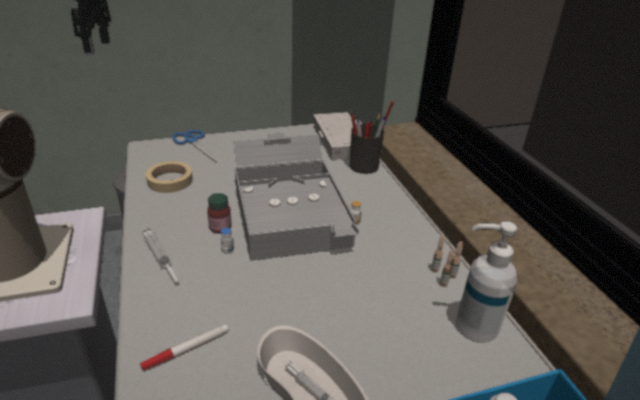

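The top view shows the tray at columns 235-383, rows 152-250, with the trough and open lid on the left (+y). The three tablets are near (323,182), (323,202) and (323,219), and the halves near (300,166) and (295,239). The bottle is at (316,270), vial_1 at (350,267) and vial_3 at (335,145). Next I'll measure positions.

```bash
python3 - <<'E'
from h import *
c=cam('top'); im=c['color']; g=im.max(2)
x0,y0=225,135; crop=cv2.resize(im[y0:285,x0:390],None,fx=4.8,fy=4.0*1.0,interpolation=cv2.INTER_CUBIC) if 0 else cv2.resize(im[y0:280,x0:390],None,fx=4,fy=4,interpolation=cv2.INTER_CUBIC)
cv2.imwrite('pics/crop0.png',np.clip(crop.astype(float)*1.5,0,255).astype(np.uint8))
sub=g[150:255,280:372]; print('levels',np.percentile(sub,[10,50,90,97,99]))
big=cv2.resize(g,None,fx=4,fy=4,interpolation=cv2.INTER_CUBIC)
for T in(165,180,195):
  m=(big>T).astype(np.uint8); m[:600]=0;m[1020:]=0;m[:,:1120]=0;m[:,1490:]=0
  n,l,s,ce=cv2.connectedComponentsWithStats(m)
  for i in range(1,n):
    if 150<s[i,4]<6000:
        u,v=(ce[i]-1.5)/4; print(T,s[i],u.round(1),v.round(1),onz(c,u,v,.059).round(4))
E
```

```text
levels [102. 124. 128. 132. 143.]
```

View pics/crop0.png

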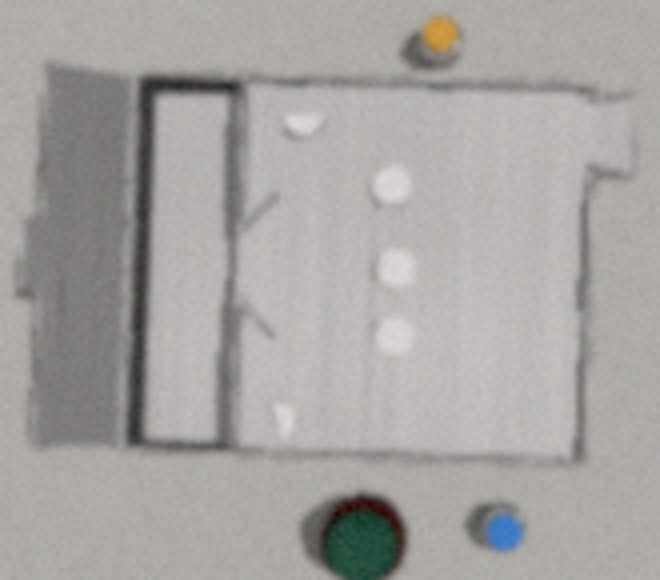

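The enlarged crop shows the deck with three tablets at crop (391,186), (396,268) and (395,337). The gate lies between (243,230) and (240,305), with fences to (278,195) and (272,336). The halves are at (302,122) and (285,418), and rim corners at (580,460), (133,445), (146,80) and (590,90).

```bash
cat >> h.py <<'E'
def blobs(c,T=141):
    g=cv2.resize(c['color'].max(2),None,fx=4,fy=4,interpolation=cv2.INTER_CUBIC)
    m=(g>T).astype(np.uint8); m[:632]=0;m[980:]=0;m[:,:1144]=0;m[:,1470:]=0
    n,l,s,ce=cv2.connectedComponentsWithStats(m); out=[]
    for i in range(1,n):
        if s[i,4]>150: out.append((s[i,4],onz(c,*((ce[i]-1.5)/4),.057)[:2]))
    return out
try:
    _f=np.load('tray.npz'); Rt,tt=_f['R'],_f['t']
except Exception: pass
def tray(p): return Rt.T@(np.array(p)[:2]-tt)
def world(p): return Rt@np.array(p)[:2]+tt
E
python3 - <<'E'
from h import *
c=cam('top')
P=[(581,461,.062,97.5,0,1),]
pts=[((580,461),(-98,-124)),((133,445),(-98,113)),((146,82),(98,113)),((588,88),(98,-124)),((243,230),(16.5,57.5)),((240,305),(-16.5,57.5)),((278,195),(38,38)),((272,336),(-38,38)),((243,85),(98,57.5)),((228,445),(-98,57.5))]
W=np.array([onz(c,225+(a+.5)/4-.5,135+(b+.5)/4-.5,.062)[:2] for (a,b),_ in pts]); L=np.array([q for _,q in pts])/1000
a,b=W-W.mean(0),L-L.mean(0)
th=np.arctan2((b[:,0]*a[:,1]-b[:,1]*a[:,0]).sum(),(a*b).sum())
R=np.array([[np.cos(th),-np.sin(th)],[np.sin(th),np.cos(th)]]);t=W.mean(0)-R@L.mean(0)
print('yaw deg',np.degrees(th),'t',t); print('res mm',((W-L@R.T-t)*1000).round(1).tolist())
np.savez('tray.npz',R=R,t=t)
import h; h.Rt,h.tt=R,t
for A,w in blobs(c): print(A,w.round(4),'tray',(h.tray(w)*1000).round(1))
for n,u,v,z in(('bottle',362,538,.072),('vial1',505,533,.048),('vial3',441,34,.048),('lidtip',20,275,.1)):
    w=onz(c,225+u/4,135+v/4,z); print(n,w.round(3),(h.tray(w)*1000).round(0))
E
```

```text
yaw deg -2.753966959935522 t [0.52250648 0.02519509]
res mm [[2.5, 3.0], [3.6, -4.2], [-4.2, -4.0], [-1.1, 3.3], [1.7, -1.7], [-4.2, -1.1], [-1.1, 0.3], [1.9, 1.0], [-4.2, 1.0], [5.3, 2.3]]
194 [0.5992 0.0489] tray [75.5 27.3]
643 [0.5661 0.0026] tray [ 44.6 -20.5]
685 [0.5223 0.0007] tray [  1.  -24.5]
677 [0.4869 0.0025] tray [-34.5 -24.4]
182 [0.4459 0.0606] tray [-78.2  31.6]
bottle [0.384 0.021 0.072] [-138.  -11.]
vial1 [ 0.383 -0.053  0.048] [-136.  -85.]
vial3 [ 0.645 -0.026  0.048] [125. -45.]
lidtip [0.52  0.187 0.1  ] [-10. 161.]
```

Emit:
play_rows(deltas=[0, 0, 0, 0, 10.5, 0, 0, 0, 0, 10.5, 0, 0, 0, 0, 10.5, 0, 0, 0, 0, 10.5, 0, 0, 0, 0, 10.5, 0, 0, 0, 0, 10.5, 0, 0, 0, 0, 10.5])

```text
clock: 1.08
eef_pos: [0.1628, 0.4709, 0.2288]
tool_rot: [0.999, -0.038, -0.001, 0.003]
ft_force: [-0.2, 0.2, 0.1]
grip_width: -0.0003
```

Emit:
play_rows(deltas=[0, 0.63, 0.8, 0, 0, 0, 0.63, 0.8, 0, 0, 0, 0.63, 0.8, 0, 0, 0, 0.63, 0.8, 0, 0, 0, 0.63, 0.8, 0, 0, 0, 0.63, 0.8, 0, 0, 0, 0.63, 0.8, 0, 0, 0, 0.63, 0.8, 0, 0, 0, 0.63, 0.8, 0, 0, 0, 0.63, 0.8, 0, 0])

```text
clock: 2.33
eef_pos: [0.511, -0.0445, 0.2302]
tool_rot: [0.999, -0.034, 0.001, 0.002]
ft_force: [1.4, 0.8, 0.6]
grip_width: -0.0
```

```bash
cat >> h.py <<'E'
def goto(xy,z,yaw):  # xy in tray m; yaw of tool x in tray deg
    o=bot.get_obs(); p=np.array(o['eef_pos']); q=o['tool_rot']; q=np.array(q)
    x,y,zz,w=q; X=np.array([1-2*(y*y+zz*zz),2*(x*y+w*zz),2*(x*zz-w*y)])
    from scipy.spatial.transform import Rotation as Ro
    M=Ro.from_quat(q).as_matrix(); phi=np.degrees(np.arctan2(M[1,0],M[0,0]))
    th=np.degrees(np.arctan2(Rt[1,0],Rt[0,0]))
    d=np.r_[world(xy),z]-p
    print('t',round(float(o['clock']),2),'tcp',p.round(4),'tray mm',(tray(p)*1000).round(1),'phi_tray',round(phi-th,1),'F',np.round(o['ft_force'],1),'w',round(float(o['grip_width']),4))
    turn=-((yaw+th-phi+180)%360-180)
    print('need units',(M.T@d/.06).round(3),'turn',round(turn,1),'tilt',M[2].round(3))
E
python3 - <<'E'
from h import *
goto((.001,-.058),.0545,0)
c=cam('wrist'); cv2.imwrite('pics/w0.png',c['color']); print(-c['R'].T@c['t'])
E
```

```text
t 2.33 tcp [ 0.511  -0.0445  0.2302] tray mm [ -8.2 -70.2] phi_tray -1.1 F [1.4 0.8 0.6] w -0.0
need units [ 0.142 -0.215  2.928] turn -1.1 tilt [ 0.003  0.003 -1.   ]
[0.51723957 0.03681182 0.37138213]
```

View pics/w0.png

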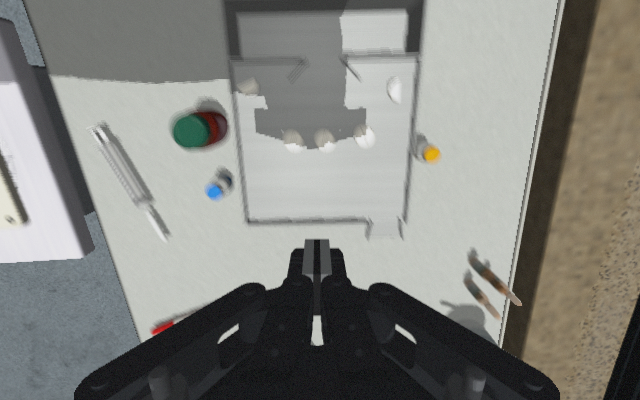

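The wrist view shows tablets at (293,141), (324,140) and (365,135), and the fence inner ends near (306,60) and (343,56) with flares to (292,79) and (360,80). The deck's inner corners are near (248,219) and (408,222). I'll cross-check these against the top-view fit.

```bash
python3 - <<'E'
from h import *
c=cam('wrist')
for n,u,v,z in(('t',293,141,.057),('t',324,140,.057),('t',365,135,.057),('gL -16.5,57.5',306,60,.062),('gR 16.5',343,56,.062),('fl -38,38',292,79,.062),('fr 38,38',360,80,.062),('cL -97.5,-123.5',246,221,.062),('part L -97.5,57',231,62,.062),('part R 97.5',422,54,.062)):
    print(n,(tray(onz(c,u,v,z))*1000).round(1))
print('tool proj',proj(c,bot.get_obs()['eef_pos']))
E
```

```text
t [-26.3 -33.2]
t [  8. -33.]
t [ 53.2 -28.8]
gL -16.5,57.5 [-8.8 46.6]
gR 16.5 [28.  49.3]
fl -38,38 [-23.7  29.5]
fr 38,38 [45.5 26.9]
cL -97.5,-123.5 [ -87.  -125.6]
part L -97.5,57 [-83.5  46.5]
part R 97.5 [106.4  49.1]
tool proj [309.74975746 250.01228919]
```

Emit:
play_rows(deltas=[0, 0.14, -0.2, 0.5, -1, 0, 0, 0, 0.7, 0, 0, 0, 0, 0.5, 0, 0, 0, 0, 0, 0, 0, 0, 0, 0, 0])

```text
clock: 3.05
eef_pos: [0.5225, -0.0364, 0.1252]
tool_rot: [1.0, -0.029, 0.001, 0.002]
ft_force: [1.0, -0.2, 0.4]
grip_width: -0.0004
```

```bash
python3 - <<'E'
from h import *
goto((.001,-.058),.0545,0)
c=cam('wrist'); cv2.imwrite('pics/w1.png',c['color']); print('tool proj',proj(c,bot.get_obs()['eef_pos']))
g=cv2.resize(c['color'],None,fx=1.25,fy=1.25); cv2.imwrite('pics/w1.png',g)
for p in((-16.5,57.5),(16.5,57.5),(-38,38),(38,38),(-97.5,57.5),(97.5,57.5)): print(p,proj(c,np.r_[world(np.array(p)/1000),.062]).round(0))
np.save('w1.npy',c)
E
```

```text
t 3.05 tcp [ 0.5225 -0.0364  0.1252] tray mm [  2.9 -61.5] phi_tray -0.6 F [ 1.  -0.2  0.4] w -0.0004
need units [-0.036 -0.063  1.178] turn -0.6 tilt [ 0.003  0.004 -1.   ]
tool proj [314.08094713 255.13447951]
(-16.5, 57.5) [282.  44.]
(16.5, 57.5) [333.  43.]
(-38, 38) [252.  77.]
(38, 38) [365.  76.]
(-97.5, 57.5) [157.  45.]
(97.5, 57.5) [458.  42.]
```

View pics/w1.png

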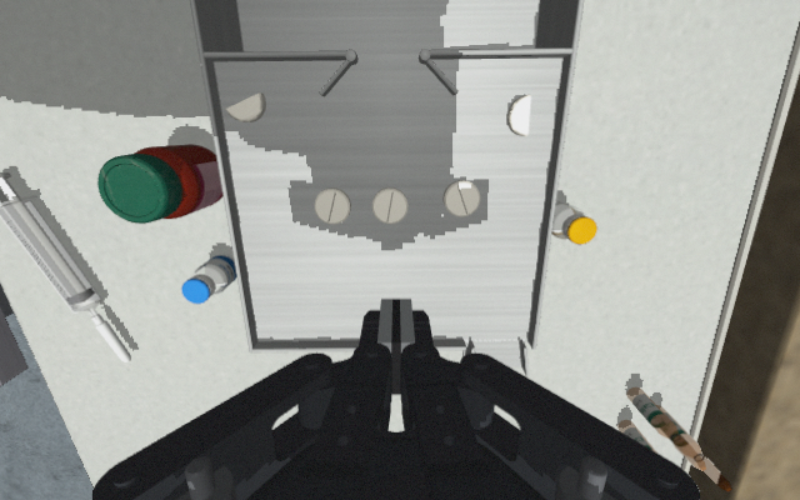

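The settled wrist view agrees with the tray fit to about 2 mm: gate posts at (351,56) and (425,56), tablets at (332,206), (390,206) and (462,199) in the enlarged picture. I'm descending behind the middle tablet.

Emit:
play_rows(deltas=[0, -0.03, 0, 0.5, -0.6, 0, 0, 0, 0.4, 0, 0, 0, 0, 0.22, 0, 0, 0, 0, 0.04, 0, 0, 0, 0, 0, 0])

```text
clock: 3.72
eef_pos: [0.5273, -0.0365, 0.0618]
tool_rot: [1.0, -0.024, 0.009, 0.002]
ft_force: [-0.2, -0.0, 0.3]
grip_width: -0.0002
```

```bash
python3 - <<'E'
from h import *
goto((.001,.042),.0548,0)
E
```

```text
t 3.73 tcp [ 0.5273 -0.0365  0.0618] tray mm [  7.7 -61.4] phi_tray 0.0 F [-0.2 -0.   0.3] w -0.0002
need units [-0.113 -1.723  0.108] turn 0.0 tilt [ 0.018  0.004 -1.   ]
```

Emit:
play_rows(deltas=[0, -0.12, 0, 0.06, 0, 0, 0, 0, 0.04, 0, 0, 0, 0, 0, 0])

```text
clock: 4.1
eef_pos: [0.5208, -0.0362, 0.0571]
tool_rot: [1.0, -0.024, 0.011, 0.003]
ft_force: [0.4, 0.1, 0.9]
grip_width: -0.0004
```

```bash
python3 - <<'E'
from h import *
goto((.001,.042),.0548,0)
E
```

```text
t 4.1 tcp [ 0.5208 -0.0362  0.0571] tray mm [  1.2 -61.4] phi_tray 0.0 F [0.4 0.1 0.9] w -0.0004
need units [-0.004 -1.724  0.031] turn 0.0 tilt [ 0.021  0.005 -1.   ]
```

Emit:
play_rows(deltas=[0, 0, 0, 0.04, 0, 0, 0, -0.2, 0, 0, 0, 0, -0.2, 0, 0, 0, 0, -0.2, 0, 0, 0, 0, -0.2, 0, 0, 0, 0, -0.2, 0, 0, 0, 0, -0.2, 0, 0])

```text
clock: 4.97
eef_pos: [0.5249, 0.0409, 0.0545]
tool_rot: [1.0, -0.024, 0.011, 0.002]
ft_force: [-0.1, -0.1, 0.1]
grip_width: -0.0001
```

```bash
python3 - <<'E'
from h import *
goto((.001,.042),.0548,0)
c=cam('wrist'); cv2.imwrite('pics/w2.png',c['color'])
E
```

```text
t 4.97 tcp [0.5249 0.0409 0.0545] tray mm [ 1.7 15.8] phi_tray 0.1 F [-0.1 -0.1  0.1] w -0.0001
need units [-0.011 -0.436 -0.007] turn 0.1 tilt [ 0.022  0.004 -1.   ]
```

View pics/w2.png

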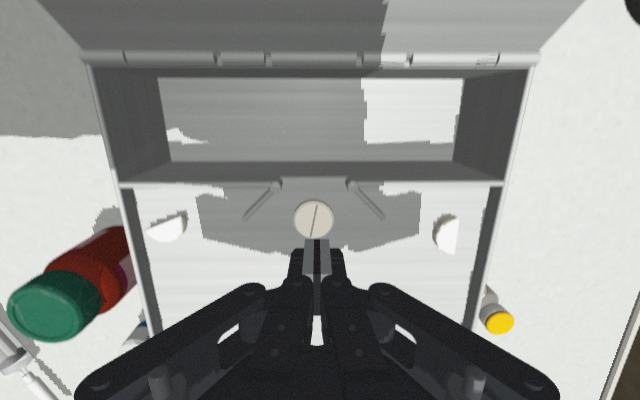

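The tablet at (313,218) sits centred in front of the gate (posts at 277 and 351, row 184). I'll keep pushing.

Emit:
play_rows(deltas=[0, 0, -0.15, 0, 0, 0, 0, -0.12, 0, 0, 0, 0, -0.1, 0, 0, 0, 0, -0.07, 0, 0, 0, 0, 0, 0, 0])

```text
clock: 5.65
eef_pos: [0.5263, 0.0706, 0.0543]
tool_rot: [1.0, -0.023, 0.011, 0.002]
ft_force: [-0.7, -0.3, 0.8]
grip_width: 0.0002
```

```bash
python3 - <<'E'
from h import *
goto((.001,.042),.0548,0)
c=cam('top')
for A,w in blobs(c,100): print(A,(tray(w)*1000).round(1))
c=cam('wrist'); g=c['color'][120:300,150:480]; cv2.imwrite('pics/w3.png',cv2.resize(g,None,fx=1.5,fy=1.5))
E
```

```text
t 5.65 tcp [0.5263 0.0706 0.0543] tray mm [ 1.6 45.5] phi_tray 0.1 F [-0.7 -0.3  0.8] w 0.0002
need units [-0.01   0.059 -0.008] turn 0.1 tilt [ 0.022  0.003 -1.   ]
10008 [15.3 40.3]
88561 [  5.2 -47.6]
1147 [-25.2  51.5]
1593 [-76.8  45.8]
```

View pics/w3.png

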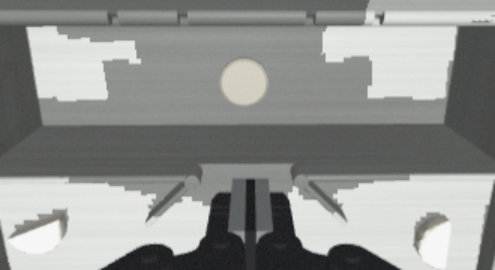

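The first tablet lies in the trough at (244,82) in this crop, and both halves are still on the deck. Next is the tablet on the robot's side.

Emit:
play_rows(deltas=[0, 0, 0, -0.4, 0, 0, 0, 0, -0.2, 0, 0, -0.27, 0.53, 0, 0, 0, -0.27, 0.53, 0, 0, 0, -0.27, 0.53, 0, 0, 0, 0, 0, 0, 8.8, 0, 0, 0, 0, 8.8, 0, 0, 0, 0, 8.8, 0, 0, 0, 0, 0])

```text
clock: 6.88
eef_pos: [0.4703, -0.0276, 0.0907]
tool_rot: [0.966, -0.259, 0.012, -0.0]
ft_force: [0.2, -0.2, 0.6]
grip_width: -0.0
```

```bash
python3 - <<'E'
from h import *
c=cam('top'); print([(A,(tray(w)*1000).round(1)) for A,w in blobs(c)])
goto((-.0474,-.0504),.0548,-26.4)
E
```

```text
[(np.int32(323), array([75.7, 27.1])), (np.int32(869), array([ 44.7, -20.7])), (np.int32(13086), array([-65.8, -72.3]))]
t 6.92 tcp [ 0.4703 -0.0275  0.0906] tray mm [-49.6 -55.2] phi_tray -27.2 F [-0.1 -0.4  0.2] w 0.0003
need units [-0.017 -0.084  0.598] turn -0.8 tilt [ 0.022 -0.007 -1.   ]
```

Emit:
play_rows(deltas=[0, 0, 0, 0.3, -0.8, 0, -0.02, 0, 0.22, 0, 0, -0.02, 0, 0.07, 0, 0, 0, 0, 0, 0])

```text
clock: 7.42
eef_pos: [0.4693, -0.0265, 0.0544]
tool_rot: [0.968, -0.249, 0.012, -0.0]
ft_force: [0.5, -0.5, 0.7]
grip_width: 0.0003
```

```bash
python3 - <<'E'
from h import *
goto((-.0098,.0253),.0548,-26.4)
goto((-.0474,-.0504),.0548,-26.4)
E
```

```text
t 7.42 tcp [ 0.4693 -0.0265  0.0544] tray mm [-50.7 -54.2] phi_tray -26.1 F [ 0.5 -0.5  0.7] w 0.0003
need units [ 0.03  -1.49   0.003] turn 0.3 tilt [ 0.023 -0.006 -1.   ]
t 7.42 tcp [ 0.4693 -0.0265  0.0544] tray mm [-50.7 -54.2] phi_tray -26.1 F [ 0.5 -0.5  0.7] w 0.0003
need units [ 0.022 -0.081 -0.006] turn 0.3 tilt [ 0.023 -0.006 -1.   ]
```

Emit:
play_rows(deltas=[0, 0.025, -0.04, 0, 0, 0, 0, -0.2, 0, 0, 0, 0, -0.2, 0, 0, 0, 0, -0.2, 0, 0, 0, 0, -0.2, 0, 0, 0, 0, -0.2, 0, 0, 0, 0, -0.2, 0, 0, 0, 0, -0.1, 0, 0])

```text
clock: 8.43
eef_pos: [0.5138, 0.049, 0.0564]
tool_rot: [0.969, -0.248, 0.013, -0.001]
ft_force: [-0.6, 0.1, -0.7]
grip_width: 0.0004
```

```bash
python3 - <<'E'
from h import *
goto((-.0098,.0253),.0548,-26.4)
c=cam('wrist'); cv2.imwrite('pics/w4.png',c['color'])
print('gate px',proj(c,np.r_[world((0,.0575)),.062]),'60mm ahead')
for u,v in((300,200),(340,200)): print((tray(onz(c,u,v,.059))*1000).round(1))
E
```

```text
t 8.43 tcp [0.5138 0.049  0.0564] tray mm [-9.9 23.3] phi_tray -26.0 F [-0.6  0.1 -0.7] w 0.0004
need units [-0.014 -0.029  0.027] turn 0.4 tilt [ 0.026 -0.008 -1.   ]
gate px [303.27226545 200.89756606] 60mm ahead
[-1.8 57.8]
[17.  48.5]
```

View pics/w4.png

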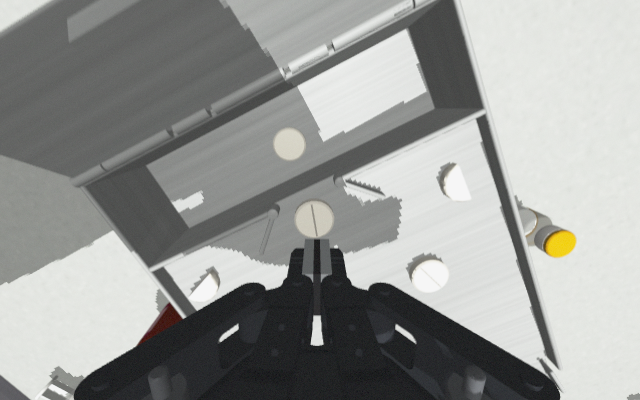

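The second tablet is at (314,219), just short of the gate (posts at (273,210) and (340,182)). I'll back off a little, straighten the tool and push straight through.

Emit:
play_rows(deltas=[0, 0, 0.15, 0.03, 0, 0, 0, 0, 0, -8.8, 0, 0, 0, 0, -8.8, 0, 0, 0, 0, -8.8, 0, 0.2, 0, 0, 0, 0, 0, 0, 0, 0])

```text
clock: 9.22
eef_pos: [0.5194, 0.0368, 0.0539]
tool_rot: [1.0, -0.017, 0.012, 0.003]
ft_force: [-0.3, 0.2, 0.4]
grip_width: -0.0003
```

```bash
python3 - <<'E'
from h import *
goto((0,.044),.0548,0)
E
```

```text
t 9.22 tcp [0.5194 0.0368 0.0539] tray mm [-3.6 11.4] phi_tray 0.9 F [-0.3  0.2  0.4] w -0.0003
need units [ 0.069 -0.542 -0.017] turn 0.9 tilt [ 0.024  0.006 -1.   ]
```

Emit:
play_rows(deltas=[0, 0.06, 0, -0.01, 0.9, 0, 0, -0.12, 0, 0, 0, 0, -0.12, 0, 0, 0, 0, -0.12, 0, 0, 0, 0, -0.12, 0, 0, 0, 0, -0.08, 0, 0, 0, 0, 0, 0, 0])

```text
clock: 10.1
eef_pos: [0.5247, 0.0731, 0.0542]
tool_rot: [1.0, -0.026, 0.011, 0.003]
ft_force: [0.9, -0.8, 0.5]
grip_width: -0.0001
```

```bash
python3 - <<'E'
from h import *
goto((0,.045),.0548,0)
c=cam('wrist'); g=cv2.cvtColor(c['color'],6)
print(proj(c,np.r_[world((0,.085)),.01]),proj(c,np.r_[world((0,.059)),.059]))
e=c['color'].astype(int); m=((g>140)&((e[...,2]-e[...,0])>12)).astype(np.uint8)
n,l,s,ce=cv2.connectedComponentsWithStats(m)
for i in range(1,n):
    if s[i,4]>150: print(s[i],ce[i].round(0),(tray(onz(c,*ce[i],.014))*1000).round(0))
E
```

```text
t 10.1 tcp [0.5247 0.0731 0.0542] tray mm [-0.2 48. ] phi_tray -0.2 F [ 0.9 -0.8  0.5] w -0.0001
need units [ 0.003  0.049 -0.01 ] turn -0.2 tilt [ 0.023  0.005 -1.   ]
[313.13047384 173.63260008] [314.5908453  241.71245927]
[ 297  159   33   49 1057] [314. 181.] [ 0. 81.]
```

Emit:
play_rows(deltas=[0, 0, 0, -0.4, 0, 0, 0, 0, -0.2, 0, 0, 0.33, 0.51, 0, 0, 0, 0.33, 0.51, 0, 0, 0, 0.33, 0.51, 0, 0, 0, 0, 0, 0, -8.7, 0, 0, 0, 0, -8.7, 0, 0, 0, 0, -8.7, 0, 0, 0, 0, -8.7, 0, 0, 0, 0, 0])

```text
clock: 11.4
eef_pos: [0.5789, -0.0273, 0.092]
tool_rot: [0.96, 0.281, 0.009, 0.006]
ft_force: [0.2, -0.4, 0.6]
grip_width: 0.0002
```

```bash
python3 - <<'E'
from h import *
goto((.0623,-.0462),.0548,34.7)
c=cam('wrist'); cv2.imwrite('pics/w5.png',c['color'])
E
```

```text
t 11.4 tcp [ 0.5789 -0.0273  0.092 ] tray mm [ 58.9 -49.7] phi_tray 35.4 F [ 0.2 -0.4  0.6] w 0.0002
need units [ 0.072 -0.025  0.621] turn 0.7 tilt [ 0.014  0.017 -1.   ]
```

View pics/w5.png

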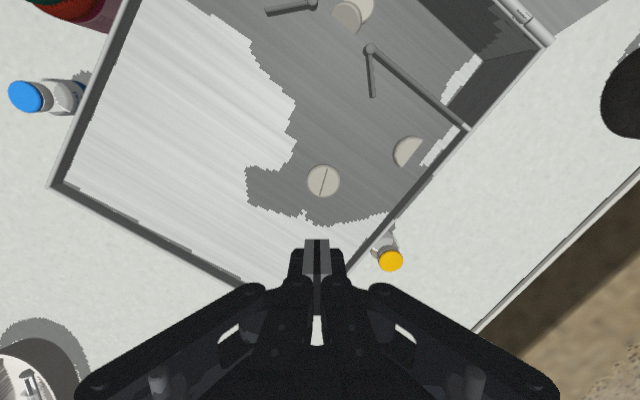

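The third tablet is at (323,181), with the fingers just behind it at (317,240). The second lies in the trough partly on the first, at (347,12). I'm descending and pushing.

Emit:
play_rows(deltas=[0, 0.05, 0, 0.3, 0.7, 0, 0.02, 0, 0.22, 0, 0, 0, 0, 0.09, 0, 0, 0, 0, 0, 0])

```text
clock: 11.95
eef_pos: [0.5832, -0.0251, 0.0522]
tool_rot: [0.962, 0.273, 0.009, 0.006]
ft_force: [-1.0, -0.7, 4.0]
grip_width: -0.0001
```

```bash
python3 - <<'E'
from h import *
goto((.0623,-.0462),.0548,34.7)
goto((.0125,.0255),.0548,34.7)
E
```

```text
t 11.95 tcp [ 0.5832 -0.0251  0.0522] tray mm [ 63.  -47.3] phi_tray 34.4 F [-1.  -0.7  4. ] w -0.0001
need units [ 0.001 -0.022 -0.044] turn -0.3 tilt [ 0.013  0.017 -1.   ]
t 11.95 tcp [ 0.5832 -0.0251  0.0522] tray mm [ 63.  -47.3] phi_tray 34.4 F [-1.  -0.7  4. ] w -0.0001
need units [-0.008 -1.477 -0.069] turn -0.3 tilt [ 0.013  0.017 -1.   ]
```

Slight deck contact (4 N), so I'll lift 2.5 mm and then push.

Emit:
play_rows(deltas=[0, 0, 0, -0.045, 0, 0, 0, -0.2, 0, 0, 0, 0, -0.2, 0, 0, 0, 0, -0.2, 0, 0, 0, 0, -0.2, 0, 0, 0, 0, -0.2, 0, 0, 0, 0, -0.2, 0, 0, 0, 0, -0.15, 0, 0])

```text
clock: 12.95
eef_pos: [0.5373, 0.0492, 0.0542]
tool_rot: [0.962, 0.273, 0.009, 0.006]
ft_force: [0.9, 0.4, -0.0]
grip_width: -0.0002
```

```bash
python3 - <<'E'
from h import *
goto((.0125,.0255),.0548,34.7)
c=cam('wrist'); cv2.imwrite('pics/w6.png',c['color'])
E
```

```text
t 12.95 tcp [0.5373 0.0492 0.0542] tray mm [13.7 24.6] phi_tray 34.4 F [ 0.9  0.4 -0. ] w -0.0002
need units [-0.008 -0.023 -0.011] turn -0.3 tilt [ 0.014  0.017 -1.   ]
```

View pics/w6.png

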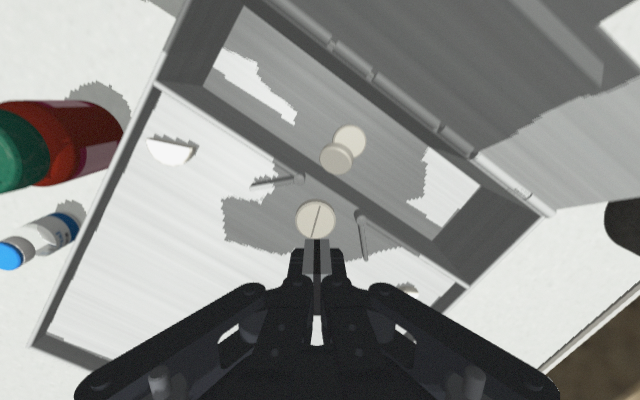

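The third tablet is at (315,220), in front of the gate (posts at (302,178) and (360,213)). I'll straighten and push it through.

Emit:
play_rows(deltas=[0, 0, 0.15, -0.01, 0, 0, 0, 0, 0, 8.6, 0, 0, 0, 0, 8.6, 0, 0, 0, 0, 8.6, 0, 0, 0, 0, 8.6, 0, -0.28, 0, 0, 0, 0, 0, 0, 0, 0])

```text
clock: 13.88
eef_pos: [0.5288, 0.0384, 0.0549]
tool_rot: [0.999, -0.036, 0.012, 0.004]
ft_force: [0.4, -0.1, -0.2]
grip_width: 0.0002
```

```bash
python3 - <<'E'
from h import *
goto((0,.045),.0548,0)
E
```

```text
t 13.88 tcp [0.5288 0.0384 0.0549] tray mm [ 5.6 13.5] phi_tray -1.4 F [ 0.4 -0.1 -0.2] w 0.0002
need units [-0.106 -0.523 -0.005] turn -1.4 tilt [ 0.024  0.007 -1.   ]
```

Emit:
play_rows(deltas=[0, -0.1, 0, -0.005, -1.4, 0, 0, -0.1, 0, 0, 0, 0, -0.12, 0, 0, 0, 0, -0.12, 0, 0, 0, 0, -0.12, 0, 0, 0, 0, -0.08, 0, 0, 0, 0, 0, 0, 0])

```text
clock: 14.75
eef_pos: [0.5268, 0.0735, 0.0553]
tool_rot: [1.0, -0.023, 0.013, 0.004]
ft_force: [-0.1, 0.7, 0.3]
grip_width: -0.0
```

```bash
python3 - <<'E'
from h import *
goto((0,.19),.165,0)
c=cam('wrist'); cv2.imwrite('pics/w7.png',c['color'])
E
```

```text
t 14.75 tcp [0.5268 0.0735 0.0553] tray mm [ 2.  48.5] phi_tray 0.2 F [-0.1  0.7  0.3] w -0.0
need units [ 0.023 -2.346 -1.845] turn 0.2 tilt [ 0.027  0.007 -1.   ]
```

View pics/w7.png

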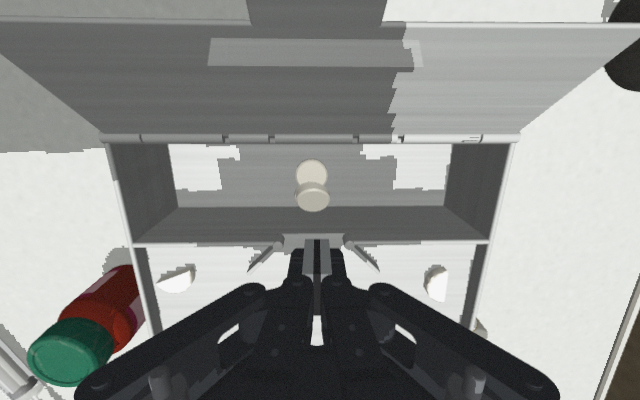

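The third tablet is off the deck; the stack in the trough is at (312,170)-(313,198), and the halves remain at (178,278) and (437,280). I'll raise and check the stack numerically before shutting the lid.

Emit:
play_rows(deltas=[0, 0, 0, -0.6, 0, 0, 0, 0, -0.6, 0, 0, 0, 0, -0.6, 0, 0, 0, 0, 0, 0])

```text
clock: 15.3
eef_pos: [0.5231, 0.0733, 0.1654]
tool_rot: [1.0, -0.023, 0.012, 0.004]
ft_force: [0.1, 0.3, -0.3]
grip_width: -0.0001
```

```bash
python3 - <<'E'
from h import *
goto((0,.19),.165,0)
c=cam('wrist'); 
a,b=[proj(c,np.r_[world((sx*.06,sy)),.01]) for sx,sy in((-1,.12),(1,.045))]
x0,y0,x1,y1=int(a[0]),int(a[1]),int(b[0]),int(b[1]); w1=c['color'][max(y0,0):y1,x0:x1]
s=cam('side'); q=proj(s,np.r_[world((0,.085)),.02]).astype(int); w2=s['color'][q[1]-50:q[1]+60,q[0]-80:q[0]+80]
w1=cv2.resize(w1,(400,int(w1.shape[0]*400/w1.shape[1]))); w2=cv2.resize(w2,(390,int(w2.shape[0]*390/w2.shape[1])))
H=max(w1.shape[0],w2.shape[0]); f=lambda w:cv2.copyMakeBorder(w,0,H-w.shape[0],0,0,0)
cv2.imwrite('pics/chk.png',np.hstack([f(w1),f(w2)])); print(x0,y0,x1,y1,H)
e=c['color'].astype(int); m=((e.max(2)>140)&((e[...,2]-e[...,0])>12)).astype(np.uint8)
n,l,st,ce=cv2.connectedComponentsWithStats(m)
for i in range(1,n):
    if st[i,4]>100: print(st[i],ce[i].round(0),(tray(onz(c,*ce[i],.02))*1000).round(0))
print('px/22mm at z .014,.021,.028',[round(float(proj(c,np.r_[world((.011,.08)),z])[0]-proj(c,np.r_[world((-.011,.08)),z])[0]),1) for z in(.014,.021,.028,.059)])
E
```

```text
t 15.3 tcp [0.5231 0.0733 0.1654] tray mm [-1.7 48.1] phi_tray 0.1 F [ 0.1  0.3 -0.3] w -0.0001
need units [ 0.032 -2.365 -0.011] turn 0.1 tilt [ 0.024  0.008 -1.   ]
253 113 367 184 268
[   0    0   96   88 2187] [61. 56.] [-227.  170.]
[  545    94    95   306 16792] [606. 280.] [359. -76.]
[305 139  19  16 213] [313. 147.] [ 0. 88.]
[421 264  19  16 228] [430. 271.] [140. -61.]
px/22mm at z .014,.021,.028 [21.0, 21.5, 22.0, 24.6]
```

View pics/chk.png

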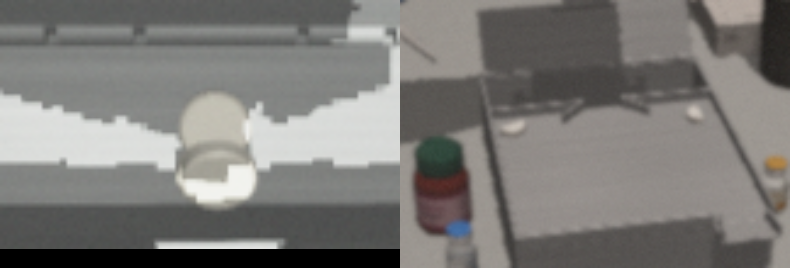

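All three tablets are stacked in the trough and only the two halves are left on the deck. Next I go outside the lid.

Emit:
play_rows(deltas=[0, 0, -0.6, -0.1, 0, 0, 0, -0.6, 0, 0, 0, 0, -0.6, 0, 0, 0, 0, -0.6, 0, 0, 0, 0, 0, 0, 0, 0, 0, 0, 0.5, 0, 0, 0, 0, 0.5, 0, 0, 0, 0, 0.2, 0, 0, 0, 0, 0, 0])

```text
clock: 16.52
eef_pos: [0.5208, 0.2129, 0.08]
tool_rot: [1.0, -0.026, -0.002, 0.01]
ft_force: [-0.2, -0.1, 0.8]
grip_width: -0.0001
```

```bash
python3 - <<'E'
from h import *
goto((0,.127),.098,0)
E
```

```text
t 16.52 tcp [0.5208 0.2129 0.08  ] tray mm [-10.8 187.5] phi_tray -0.2 F [-0.2 -0.1  0.8] w -0.0001
need units [ 0.183  1.013 -0.28 ] turn -0.2 tilt [-0.003  0.02  -1.   ]
```

Emit:
play_rows(deltas=[0, 0.05, 0.2, -0.08, 0, 0, 0.05, 0.2, -0.08, 0, 0, 0.05, 0.2, -0.08, 0, 0, 0.03, 0.2, -0.04, 0, 0, 0, 0.2, 0, 0])

```text
clock: 17.15
eef_pos: [0.5315, 0.1494, 0.1033]
tool_rot: [1.0, -0.026, 0.001, 0.009]
ft_force: [-0.3, 1.3, -1.5]
grip_width: 0.0001
```

```bash
python3 - <<'E'
from h import *
goto((0,.103),.1025,0)
E
```

```text
t 17.15 tcp [0.5315 0.1494 0.1033] tray mm [  3.  124.5] phi_tray -0.3 F [-0.3  1.3 -1.5] w 0.0001
need units [-0.049  0.359  0.019] turn -0.3 tilt [ 0.003  0.017 -1.   ]
```

Emit:
play_rows(deltas=[0, -0.02, 0.18, 0, 0, 0, -0.02, 0.18, 0.01, 0, 0, 0, 0.15, 0.12, 0, 0, 0, 0.12, 0.15, 0, 0, 0, 0.08, 0.18, 0, 0, 0, 0, 0, 0])

```text
clock: 17.9
eef_pos: [0.5257, 0.1021, 0.0736]
tool_rot: [1.0, -0.027, 0.001, 0.009]
ft_force: [0.3, -0.9, 1.1]
grip_width: -0.0002
```

```bash
python3 - <<'E'
from h import *
goto((0,.078),.0655,0)
E
```

```text
t 17.9 tcp [0.5257 0.1021 0.0736] tray mm [-0.5 77. ] phi_tray -0.3 F [ 0.3 -0.9  1.1] w -0.0002
need units [ 0.008 -0.019  0.135] turn -0.3 tilt [ 0.002  0.018 -1.   ]
```

Emit:
play_rows(deltas=[0, 0, 0.05, 0.08, 0, 0, 0, 0, 0.07, 0, 0, 0, 0, 0.05, 0, 0, 0, 0, 0.05, 0, 0, 0, 0, 0.05, 0])

```text
clock: 18.52
eef_pos: [0.5259, 0.0989, 0.0654]
tool_rot: [1.0, -0.026, 0.003, 0.009]
ft_force: [-6.8, -2.2, 18.9]
grip_width: -0.0001
```

```bash
python3 - <<'E'
from h import *
goto((0,.06),.0655,0)
E
```

```text
t 18.52 tcp [0.5259 0.0989 0.0654] tray mm [-0.2 73.7] phi_tray -0.3 F [-6.8 -2.2 18.9] w -0.0001
need units [0.004 0.229 0.002] turn -0.3 tilt [ 0.007  0.018 -1.   ]
```

Emit:
play_rows(deltas=[0, 0, 0, -0.2, 0, 0, 0, 0, -0.6, 0, 0, 0, 0, -0.8, 0, 0, 0, -0.8, 0, 0, 0, 0, -0.8, 0, 0, 0, 0, -0.8, 0, 0, 0, 0, -0.8, 0, 0, 0, 0, 0, 0, 0, 0, 0, 0, 0, 0])

```text
clock: 19.65
eef_pos: [0.5379, 0.2992, 0.1638]
tool_rot: [1.0, -0.027, 0.006, 0.008]
ft_force: [0.2, -0.5, 0.2]
grip_width: 0.0
```

```bash
python3 - <<'E'
from h import *
goto((0,.06),.0655,0)
c=cam('top'); print('blobs',[(int(A),(tray(w)*1000).round(0)) for A,w in blobs(c,141)])
g0=cv2.imread('pics/top0.png').max(2); g=c['color'].max(2)
for x in(.06,-.06,0):
  for nm,G in(('before',g0),('now',g)):
    r=[int(np.mean(cv2.getRectSubPix(G,(3,3),tuple(map(float,proj(c,np.r_[world((x,y)),.064])))))) for y in np.arange(.03,.18,.006)]
    print(x,nm,r)
for n,p in(('bottle',(.384,.021,.072)),('v1',(.383,-.053,.048)),('v3',(.645,-.026,.048))):
    u,v=map(int,proj(c,p)); d=cv2.absdiff(c['color'],cv2.imread('pics/top0.png'))[v-8:v+9,u-8:u+9]; print(n,'diff',d.mean().round(1))
E
```

```text
t 19.65 tcp [0.5379 0.2992 0.1638] tray mm [  2.3 274.4] phi_tray -0.3 F [ 0.2 -0.5  0.2] w 0.0
need units [-0.04   3.547  1.694] turn -0.3 tilt [ 0.013  0.016 -1.   ]
blobs [(452, array([76., 27.])), (452, array([-78.,  32.]))]
0.06 before [122, 123, 124, 123, 110, 84, 91, 119, 120, 121, 121, 119, 96, 48, 88, 85, 81, 81, 83, 82, 83, 85, 94, 116, 117]
0.06 now [128, 129, 129, 130, 115, 120, 129, 126, 126, 127, 126, 123, 124, 124, 114, 97, 122, 124, 124, 123, 124, 124, 123, 123, 124]
-0.06 before [125, 127, 126, 127, 110, 81, 92, 124, 126, 124, 123, 123, 99, 49, 88, 86, 84, 83, 84, 83, 84, 84, 96, 115, 116]
-0.06 now [132, 134, 133, 134, 117, 121, 130, 126, 128, 128, 128, 127, 128, 126, 116, 98, 122, 122, 122, 123, 124, 122, 122, 123, 123]
0 before [124, 125, 126, 127, 123, 98, 117, 123, 123, 121, 121, 120, 98, 48, 88, 88, 85, 83, 85, 84, 83, 85, 85, 93, 107]
0 now [132, 133, 133, 124, 132, 132, 132, 128, 129, 130, 129, 127, 130, 128, 117, 84, 115, 124, 124, 124, 124, 124, 122, 124, 124]
bottle diff 4.4
v1 diff 5.8
v3 diff 5.9
```

```bash
python3 -c "
from workcell import ticket; print(ticket.job_done())"
```

```text
the job is handed in; nothing more can be done
None
```

I handed the job in at about 20 s of the 61 s allowed; `ticket.job_done()` gives no verdict, so what follows rests on my own checks. I pushed the three whole tablets through the gate one at a time, swung the lid over from outside and pressed it shut.

- **Tablets:** the pictures show the second tablet landing partly on the first. The third appears to lie on the second; I could not separate those two clearly. With 7 mm tablets even a full stack of three stays well below the 47 mm limit. No whole tablet is left on the deck.
- **Lid:** the fingertips pressed with about 19 N and stopped at z = 65.4 mm, where the shut lid's top should be 65.5 mm. In the last top view its edge and tab lie where a shut lid's should.
- **Halves:** both are on the deck at tray (76, 27) mm and (-78, 32) mm, within 1 mm of where they started.
- **Bottle and vials:** the last top view is almost unchanged at their places, so they have not moved noticeably.
- **Robot:** it stands clear of everything, with the wrist force near zero.

Two things went off. The first wrist picture, taken before the arm had settled, was about 9 mm off the top view; a settled picture agreed to about 2 mm. One descent touched the deck lightly with 4 N, and I corrected it before pushing.

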